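Clamp a book spine-up in a quick-release bookbinder's vise

ROBOT

A 6-joint arm with a two-finger parallel gripper is mounted at the origin on the work surface. World frame = base frame: x ahead of the robot, y to its left, z up, the work surface at z = 0. Lengths are in m, angles in rad, forces in N, time in s.
With the tool pointing down it reaches from about 0.3 to 0.75 m from the base axis. Payload 8.5 kg.
Tool frame: the origin (TCP) lies at the very end of the fingers, on their centre line; the grasp point (between the pads) lies 19 mm behind it (ctrl.grip_point_offset is the distance from the TCP to the grasp point, in m); z points along the fingers, y is the direction in which the jaws open and shut (so a half turn about z gives the same grasp; the last joint's range is limited). The gripper opens to 88 mm and grips with 3 to 60 N. Pads are 18 mm wide; open, the fingers measure 123 mm over their backs; the gripper's body (75 mm by 187 mm) begins 45 mm behind the grasp point.
Start: joints at [0.892, 0.381, 1.297, -0, 1.464, -0.215], TCP at [0.246, 0.492, 0.239] pointing down, gripper open.
Joint ranges: [-3.11, 3.11], [-0.89, 2.33], [0.22, 2.48], [-1.42, 4.56], [0.17, 2.85], [-2.88, 2.88]. Speed limits (rad/s): [2.39, 2.39, 3.14, 3.14, 3.14, 3.14].

INTERFACE

Orientations are given as [roll, pitch, yaw] about the fixed x, y, z axes, in that order (R = Rz(yaw) Ry(pitch) Rx(roll)).
In Python, from station import ctrl gives the robot as it stands.
- The arm moves only by the tool step_arm, never from a script. Its argument "steps" is a list of rows, each a list of 6 numbers: the shift along the world's x, y, z in cm, then the turn, a rotation vector about the world's x, y, z in rad. In form: [[x, y, z, wx, wy, wz], ...]. A call has 1 to 8 rows; each row is the pose to reach, as a shift and turn from the pose commanded when the call began; what a row does not reach only later rows make up. A row lasts 1/8 s, in which the tool goes at most 62.5 mm and 10.7 degrees, less where a joint would pass 70% of its speed; a pose out of reach is approached as far as the arm can. A call with a gripper value outside its range is refused whole. "fingers" is the closure in counts, from 0 (fully open) to 255 (shut), set as the call begins (left out, the last holds). The fingers move at their own pace and stop on an object; "squeeze" is the grip in N (left out, the last holds). Time passes only in rows, so rows that repeat a pose let the fingers close. It gives the time, the measured TCP pose, the force and the opening at its end, in the units of the state.
- ctrl.state(): the state, without advancing time (a new reading comes with each control period).
- ctrl.grab_frame(name): name is "side" or "top"; returns the picture (400x640x3 uint8, blue, green, red); there is no depth.
- ctrl.get_calibration(name): a dict with "camera_matrix" (3x3 intrinsics, pixels), "k1" (the pictures are not rectified: a ray, as slopes to the right and down, at radius r is drawn at 1 + k1 r^2 times it, then the intrinsics apply), "T" (4x4, takes a point from camera to world coordinates). Camera axes: x right, y down, z forward; pixel columns grow to the right and rows downward; lengths in m; the calibration is good to about 2 mm. A picture is of the moment at which its call begins. get_calibration takes no time and is no camera call.
- ctrl.sign_off(): hands the job in, once; it reports no verdict.
The state is a dict: "clock": time; "joints": joint angles; "dq": joint speeds; "joint_efforts": joint torques, N m; "position": TCP position; "eef_rot": TCP orientation; "ft_force": force on the tool from outside, world axes, zero at the start; "moment": the same for the moment, N m; "width": opening from 0.0 (shut) to 1.0 (fully open).
Only numpy, scipy, OpenCV 4.12 (cv2) and the standard library are available. Lean on these libraries where they do the work, as an engineer would, in place of code of your own. Each camera call takes 0.05 s, during which the arm holds its last target.

TASK

The book standing spine up between the jaws of the bench vise is to be gripped for work on its spine. Press down the quick-release lever and, keeping it pressed, slide the front jaw up to the book and push it lightly against the rear jaw (do not ram it); let the lever spring back up, then turn the tommy bar to screw the jaw tight, so that the book stands square and upright on the guide rods, firmly held but not crushed. Leave the other things on the bench as they are.

Things in the scene. Friction and masses are not known exactly. Their poses are not given: they have to be found in the camera images.
- vise: Bench-top vise, pale wood, fixed. Origin on the table under the screw axis. z up; y is the sliding direction, from the handle end to the rear jaw (the front jaw closes towards +y); x across the jaws. Screw axis along y at x 0, height 95 mm. Both jaws 240 mm wide, tops 198 mm high. Base board 260 x 310 x 26 mm, y -90 to 220 mm. A flat pale folder lies on the rear jaw.
- rods_mid (a point): Point level with the tops of the two steel guide rods (18 mm thick, along y at x -70 and +70 mm, tops at height 120 mm) on which the book stands; at x 0, y +30 mm of the vise.
- rear_face (a point): Middle of the rear jaw's cork face, towards the book: x 0, y +60 mm of the vise, height 160 mm. Fixed to the vise.
- jaw_face (a point): Middle of the front jaw's cork face, towards the book: x 0, height 160 mm; moves with the front jaw along the vise's y. The jaw's outer wooden face, on the handle side, is 46 mm behind it (towards -y). With the book square between the faces they are 36 mm apart; at the start they stand 66 to 107 mm apart.
- front_lining: The front jaw's cork lining, 236 x 6 x 100 mm, origin at its centre, axes as the vise. Springy: once the book is pinched between the jaws, each further mm of screw travel adds about 60 N of clamping force (160 N per rad of the handle).
- book: Hardback in plain grey cloth: 176 mm along its x (along the jaws), 36 mm thick in y, 104 mm high in z, 0.35 to 0.7 kg. Stands loose on the rods, spine up, perhaps askew; origin under its centre. Well gripped at 40 to 100 N (aim for 65 to 70 N); crushed above 120 N. With the lever down the jaw must not bear on it with over 40 N: 5 to 10 N squares it against the rear jaw.
- lever (a joint): Quick-release lever, rad: about 0 when up (half-nut engaged, the jaw moves only by the screw), 0.30 fully down on its stop. From about 0.13 on the half-nut is clear and the jaw slides along y against 2 to 5 N, the lever moving with it; keep it at 0.18 to 0.28. Springs back up. Pressed 50 mm from its pin it takes 10 N at 0.08, 15 N at 0.13, 18 N at 0.25 rad.
- lever_pad (a point): Point on top of the lever's steel thumb paddle, 30 mm out from the front jaw's outer face, at x -46 mm of the vise, height 182 mm when up. The paddle, 34 mm wide, comes out of a slotted plate (4 mm thick) on that face and reaches 66 mm out, with a lip 8 mm high at its end; its pin lies 30 mm inside the face. A fingertip pressing here can push the jaw by its face (up to 198 mm high).
- handle (a joint): Screw handle, rad, grows when tightened: clockwise seen from the handle end, so bar_end goes down. 1 rad moves the front jaw 2.6 mm towards the rear jaw; it stays where it is left. Turning takes 0.33 N m plus 0.0026 N m per N of clamping: pushing square to the bar 50 mm out, 6.6 N when free, 8.7 N at 40 N, 10 N at 65 N, 11.8 N at 100 N. At 0 the bar is 45 deg up, at 0.785 level.
- screw_head (a point): Point on the screw's axis in the middle of the tommy bar, height 95 mm, 139 mm from jaw_face (93 mm out from the jaw's outer face). Moves with the jaw, does not turn.
- bar_end (a point): Point in the middle of the steel tommy bar, 65 mm from the screw axis, on the end that starts raised on the +x side, 28 to 62 deg above level. The bar is 12 mm thick, ends in 22 mm balls 78 mm from the axis, and swings in the plane across the screw.
- glue_jar: Bystander: jar 68 mm wide, 95 mm high; origin under its centre.
- bone_folder: Bystander: pale flat bar 150 x 22 x 4 mm lying along the top of the rear jaw (height 198 mm); origin under its centre.
- glue_brush: Bystander: brush 200 mm long lying on the table, on the handle side of the vise.
- backing_hammer: Bystander: hammer 260 mm long lying on the table, on the handle side of the vise.
Things that resemble listed ones, but are neither listed nor needed, are in the scene too. There is more than one size of the book; the one meant has the size given above.

How it is judged:
By the outcome, as a careful person would: the job done as asked, in the order asked, and still so for the second after the job is handed in, with the robot touching nothing.
It also fails if it takes over 58 s, if anything falls off the work surface, if the arm or the gripper's body presses on something with over 40 N, if the wrist force passes 120 N, or if a joint passes its speed limit or range.

## Working session

There is one attempt and no reset: what is moved stays moved. The work goes in short steps, Python scripts to look and compute and a tool call to move; the robot and the scene stay as the last step left them, time stands still between calls to the robot, and variables do not carry over. Pictures are saved under pics/ and viewed, and the job is handed in when it is done.

Besides the shell and the picture viewer there is one more tool, called after "Emit:" as name(argument=value, ...), one argument or row to a line, values as JSON. step_arm: Moves the arm, as the interface text tells. Its arguments: {"type":"object","properties":{"steps":{"type":"array"},"fingers":{"type":"number"},"squeeze":{"type":"number"}},"required":["steps"]}

```bash
ls; mkdir -p pics
python3 - <<'E'
from station import ctrl
import cv2,json
for n in("side","top"):
    cv2.imwrite(f"pics/{n}0.png",ctrl.grab_frame(n))
    c=ctrl.get_calibration(n);print(n,c)
print(ctrl.state(),ctrl.grip_point_offset)
E
```

```text
pics
side {'camera_matrix': array([[494.80965299,   0.        , 317.22801189],
       [  0.        , 494.80965299, 202.16399488],
       [  0.        ,   0.        ,   1.        ]]), 'k1': -0.12258913260073072, 'T': array([[ 0.68503277, -0.46152128,  0.56367386, -0.41776047],
       [-0.72835239, -0.45008999,  0.51664476, -0.84789207],
       [ 0.01526141, -0.76447179, -0.64447651,  1.11260423],
       [ 0.        ,  0.        ,  0.        ,  1.        ]])}
top {'camera_matrix': array([[419.18205254,   0.        , 317.72375751],
       [  0.        , 419.18205254, 205.29051868],
       [  0.        ,   0.        ,   1.        ]]), 'k1': -0.06106696137543521, 'T': array([[ 0.00603725, -0.98990566,  0.14159921,  0.28730945],
       [-0.99967074, -0.00244306,  0.02554302, -0.05216439],
       [-0.02493924, -0.1417068 , -0.98959447,  1.18468988],
       [ 0.        ,  0.        ,  0.        ,  1.        ]])}
{'clock': 0.1, 'joints': array([ 8.91696922e-01,  3.81132857e-01,  1.29813810e+00,  9.13579564e-06,
        1.46363016e+00, -2.15277218e-01]), 'dq': array([-0.00023335, -0.00180892, -0.00100155,  0.00028221, -0.00011331,
        0.00044026]), 'joint_efforts': array([ 3.58011886e-03, -4.38650930e+01, -2.24915403e+01,  7.14768120e-02,
        3.41899297e-02, -9.31247382e-05]), 'position': array([0.24588165, 0.49169875, 0.23821305]), 'eef_rot': array([-3.14031633e+00, -2.88384317e-04,  2.67776930e+00]), 'ft_force': array([ 0.02921372, -0.51075774,  0.69920169]), 'moment': array([ 0.04611422, -0.00764042,  0.05317404]), 'width': 1.0041807017194089} 0.0187
```

View pics/side0.png

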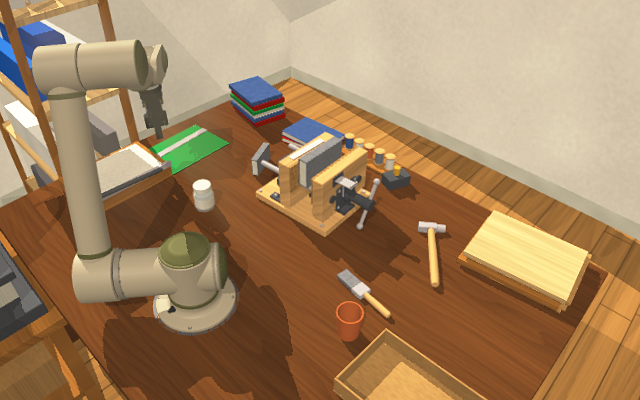

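View pics/top0.png

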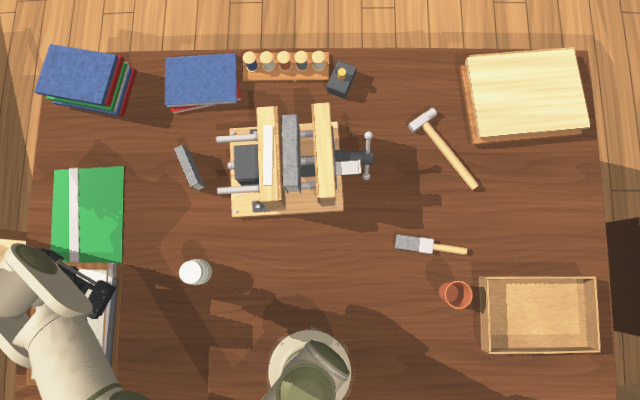

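Run:
```python
import cv2
a=cv2.imread("pics/top0.png")[90:230,200:390];cv2.imwrite("pics/topz.png",cv2.resize(a,None,fx=4,fy=4,interpolation=cv2.INTER_CUBIC))
a=cv2.imread("pics/side0.png")[125:245,240:400];cv2.imwrite("pics/sidez.png",cv2.resize(a,None,fx=5,fy=5,interpolation=cv2.INTER_CUBIC)[:600])
```

```text
(no output)
```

View pics/topz.png

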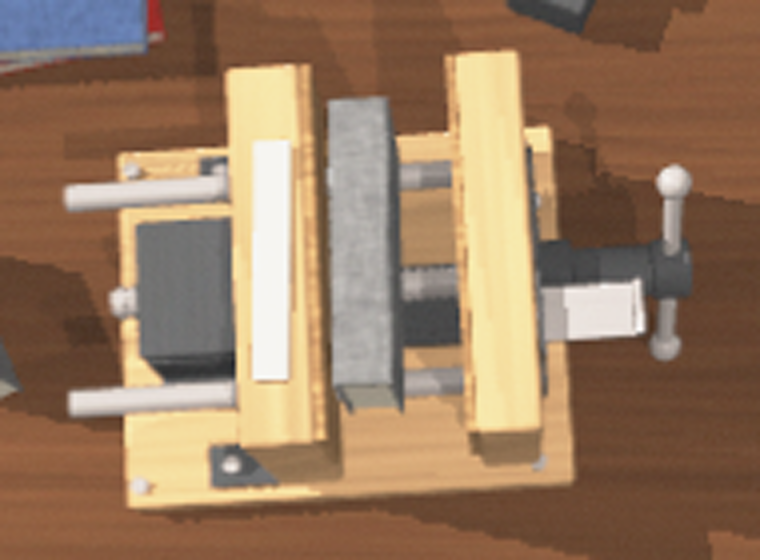

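View pics/sidez.png

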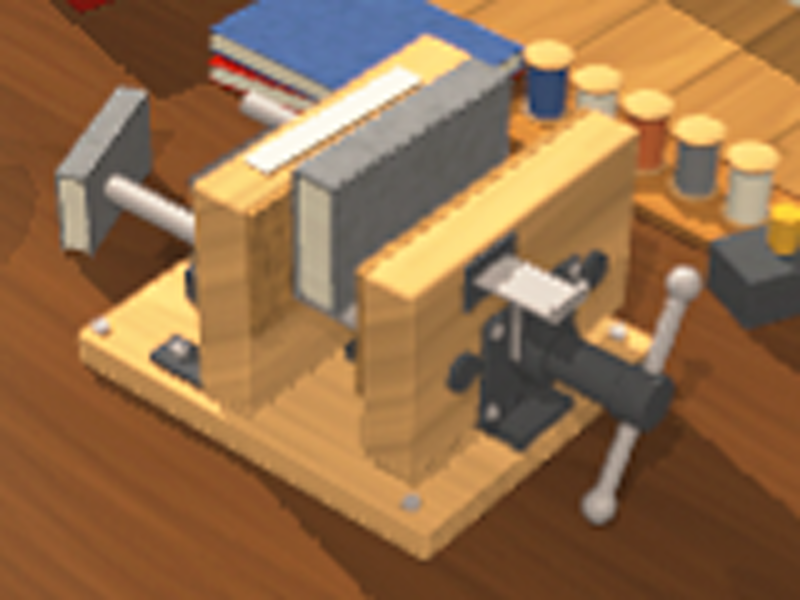

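```bash
cat > h.py <<'E'
import numpy as np,cv2
from station import ctrl
def ray(n,u,v):
    c=ctrl.get_calibration(n);K=c["camera_matrix"];k=c["k1"];T=c["T"]
    p=cv2.undistortPoints(np.array([[[u,v]]],float),K,np.array([k,0,0,0,0.]))[0,0]
    d=T[:3,:3]@np.array([p[0],p[1],1]);return T[:3,3],d/np.linalg.norm(d)
def onz(n,u,v,z):
    o,d=ray(n,u,v);return o+d*(z-o[2])/d[2]
def two(a,b):
    (o1,d1),(o2,d2)=ray("top",*a),ray("side",*b)
    A=np.stack([d1,-d2],1);s=np.linalg.lstsq(A,o2-o1,rcond=None)[0]
    p,q=o1+s[0]*d1,o2+s[1]*d2;return (p+q)/2,np.linalg.norm(p-q)
tz=lambda u,v:((u+.5)/4-.5+200,(v+.5)/4-.5+90)
sz=lambda u,v:((u+.5)/5-.5+240,(v+.5)/5-.5+125)
E
python3 - <<'E'
from h import *
np.set_printoptions(precision=4,suppress=True)
B=[onz("top",*tz(*p),.026) for p in[(118,155),(550,128),(573,482),(128,508)]]
print("base",*B)
R=[onz("top",*tz(*p),.198) for p in[(226,70),(297,66),(312,442),(241,443)]]
F=[onz("top",*tz(*p),.198) for p in[(447,55),(518,52),(540,429),(470,431)]]
print("rear",*R);print("front",*F)
Bk=[onz("top",*tz(*p),.224) for p in[(330,101),(386,98),(391,385),(335,388)]]
print("book",*Bk)
P=[onz("top",*tz(*p),.182) for p in[(566,287),(637,283),(643,332),(570,340)]]
print("pad",*P)
print("side: base",*[onz("side",*sz(*p),.026) for p in[(82,336),(430,537),(650,392)]])
print("ballup",two(tz(674,182),sz(683,283)))
print("balldn",two(tz(664,346),sz(600,507)))
E
```

```text
base [0.6777 0.236  0.026 ] [ 0.6966 -0.0767  0.026 ] [ 0.4397 -0.0924  0.026 ] [0.4204 0.2191 0.026 ]
rear [0.6743 0.1278 0.198 ] [0.6766 0.0836 0.198 ] [0.4407 0.0692 0.198 ] [0.44   0.1119 0.198 ]
front [ 0.6832 -0.0094  0.198 ] [ 0.685  -0.0534  0.198 ] [ 0.4489 -0.0669  0.198 ] [ 0.4476 -0.0252  0.198 ]
book [0.6441 0.0595 0.224 ] [0.6458 0.0258 0.224 ] [0.4705 0.0204 0.224 ] [0.4686 0.0532 0.224 ]
pad [ 0.5397 -0.083   0.182 ] [ 0.5423 -0.1265  0.182 ] [ 0.5116 -0.1299  0.182 ] [ 0.5065 -0.0854  0.182 ]
side: base [0.4242 0.2147 0.026 ] [ 0.4439 -0.0968  0.026 ] [ 0.6542 -0.1079  0.026 ]
ballup (array([ 0.612 , -0.1521,  0.167 ]), np.float64(0.0017052449341413178))
balldn (array([ 0.5372, -0.1577,  0.0287]), np.float64(0.0035206996403706063))
```

```bash
cat >> h.py <<'E'
from scipy.spatial.transform import Rotation as Ro
O=np.array([.5626,.0066,0]);YAW=.061
Rv=Ro.from_euler('z',YAW)
def v2w(x,y,z): return O+Rv.apply([x,y,z])
def w2v(p): return Rv.inv().apply(np.array(p)-O)
def delta(pv,yaw,tilt):
    s=ctrl.state();R0=Ro.from_euler('xyz',s["eef_rot"])
    Rt=Ro.from_rotvec(Rv.apply([tilt,0,0]))*Ro.from_euler('xyz',[np.pi,0,yaw])
    return (v2w(*pv)-s["position"])*100,(Rt*R0.inv()).as_rotvec()
def st():
    s=ctrl.state();print("t",s["clock"],"v",w2v(s["position"])*1000,"Fv",Rv.inv().apply(s["ft_force"]),"w",s["width"])
np.set_printoptions(precision=4,suppress=True)
E
python3 - <<'E'
from h import *
print(delta((-.046,-.093,.27),np.pi+YAW,.25))
E
```

```text
(array([ 27.6473, -58.073 ,   3.1787]), array([ 0.249 , -0.0511,  0.522 ]))
```

Emit:
step_arm(
  steps=[
    [0,-2,4,0,0,0],
    [2,-6,8,0,0,0.1],
    [4,-11,10,0,0,0.2],
    [7,-16,10,0,0,0.3],
    [10,-21,10,0,0,0.4],
    [13,-26,10,0,0,0.52],
    [15.5,-31,10,0.08,-0.017,0.522],
    [18,-36,10,0.16,-0.034,0.522],
  ],
  fingers=255,
  squeeze=40,
)

```text
clock: 1.1
position: [0.4264, 0.1304, 0.3387]
eef_rot: [2.977, 0.002, -3.082]
ft_force: [1.0, 0.4, -0.0]
width: 0.114
```

Run:
```python
from h import *
st();print(delta((-.046,-.093,.27),np.pi+YAW,.25))
```

```text
t 1.1 v [-128.3848  131.8488  338.7083] Fv [ 1.0743  0.3833 -0.0476] w 0.11404519742369341
(array([  9.5939, -21.9408,  -6.8708]), array([0.0853, 0.007 , 0.0013]))
```

Emit:
step_arm(
  steps=[
    [2.2,-5,0,0.03,0,0],
    [4.4,-10,0,0.06,0.007,0],
    [6.6,-15,0,0.0853,0.007,0],
    [8.6,-19.6,-1.5,0.0853,0.007,0.0013],
    [9.6,-21.94,-4,0.0853,0.007,0.0013],
    [9.6,-21.94,-6.87,0.0853,0.007,0.0013],
    [9.6,-21.94,-6.87,0.0853,0.007,0.0013],
    [9.6,-21.94,-6.87,0.0853,0.007,0.0013],
  ],
)

```text
clock: 2.1
position: [0.5223, -0.0874, 0.2712]
eef_rot: [2.895, 0.001, -3.081]
ft_force: [0.6, -0.1, 0.3]
width: 0.007
```

Run:
```python
from h import *
st();print(delta((-.046,-.093,.197),np.pi+YAW,.25))
for n,(a,b,c,d) in (("side",(125,245,240,400)),("top",(90,230,200,390))):
    f=ctrl.grab_frame(n);cv2.imwrite(f"pics/{n}1.png",cv2.resize(f[a:b,c:d],None,fx=4,fy=4,interpolation=2))
```

```text
t 2.1 v [-45.99   -91.3355 271.1903] Fv [ 0.6192 -0.1657  0.285 ] w 0.006980699858884073
(array([ 0.0092, -0.1662, -7.419 ]), array([0.0034, 0.0008, 0.0001]))
```

View pics/side1.png

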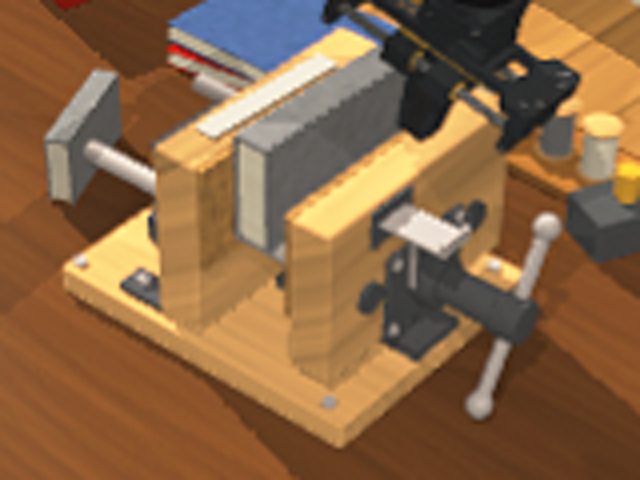

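View pics/top1.png

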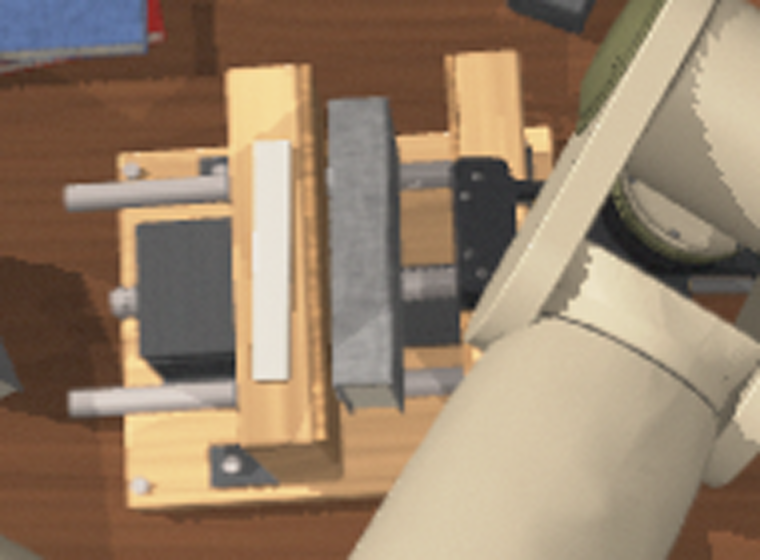

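Emit:
step_arm(
  steps=[
    [0,-0.17,-3,0,0,0],
    [0,-0.17,-6,0,0,0],
    [0,-0.17,-8.0,0,0,0],
    [0,-0.17,-8.0,0,0,0],
  ],
)

```text
clock: 2.7
position: [0.5219, -0.0889, 0.19]
eef_rot: [2.894, -0.002, -3.081]
ft_force: [-0.3, 0.3, 0.2]
width: 0.004
```

Run:
```python
from h import *
st()
for n,(a,b,c,d) in (("side",(125,245,270,430)),):
    f=ctrl.grab_frame(n);cv2.imwrite(f"pics/{n}2.png",cv2.resize(f[a:b,c:d],None,fx=5,fy=5,interpolation=2))
```

```text
t 2.7 v [-46.4674 -92.8508 189.9606] Fv [-0.3054  0.2833  0.1918] w 0.004036944344041047
```

View pics/side2.png

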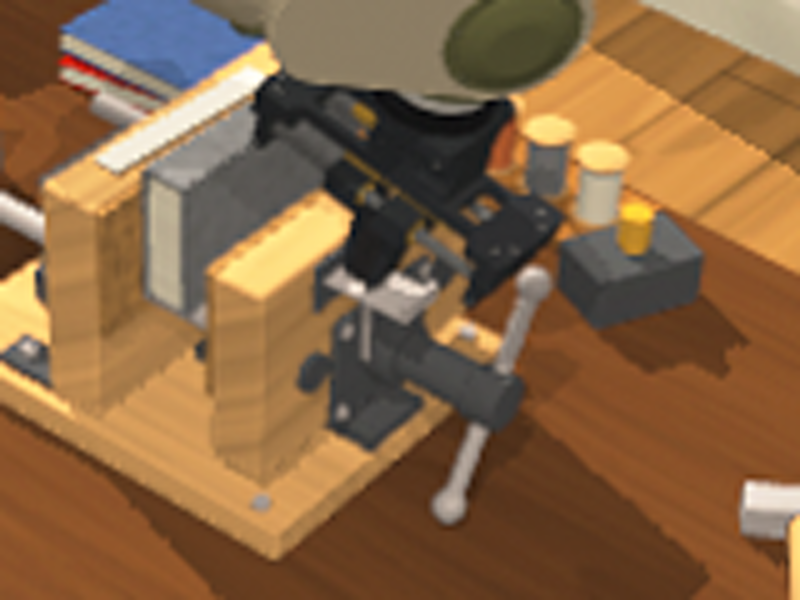

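Emit:
step_arm(
  steps=[
    [0,0,-0.3,0,0,0],
    [0,0,-0.5,0,0,0],
    [0,0,-0.7,0,0,0],
    [0,0,-0.7,0,0,0],
  ],
)

```text
clock: 3.25
position: [0.5222, -0.0893, 0.1833]
eef_rot: [2.895, -0.0, -3.081]
ft_force: [0.1, -0.8, 1.6]
width: 0.004
```

Run:
```python
from h import *
st()
```

```text
t 3.25 v [-46.1311 -93.3111 183.3238] Fv [ 0.0391 -0.8079  1.644 ] w 0.0037412153257832554
```

Emit:
step_arm(
  steps=[
    [0,0,-0.2,0,0,0],
    [0,0,-0.4,0,0,0],
    [0,0,-0.4,0,0,0],
  ],
)

```text
clock: 3.62
position: [0.5223, -0.0894, 0.1795]
eef_rot: [2.895, 0.0, -3.081]
ft_force: [0.5, -1.5, 6.6]
width: 0.008
```

Run:
```python
from h import *
st()
```

```text
t 3.625 v [-46.1217 -93.3998 179.4617] Fv [ 0.4145 -1.5718  6.5945] w 0.008086001429544024
```

Emit:
step_arm(
  steps=[
    [0,0,-0.3,0,0,0],
    [0,0,-0.6,0,0,0],
    [0,0,-0.9,0,0,0],
    [0,0,-0.9,0,0,0],
  ],
)

```text
clock: 4.12
position: [0.5223, -0.0889, 0.1711]
eef_rot: [2.894, 0.001, -3.081]
ft_force: [-2.6, 1.7, 13.3]
width: 0.005
```

Run:
```python
from h import *
st()
for n,(a,b,c,d) in (("side",(125,245,270,430)),):
    f=ctrl.grab_frame(n);cv2.imwrite(f"pics/{n}3.png",cv2.resize(f[a:b,c:d],None,fx=5,fy=5,interpolation=2))
```

```text
t 4.125 v [-46.0735 -92.893  171.1403] Fv [-2.455   1.8674 13.3063] w 0.004758385289612692
```

View pics/side3.png

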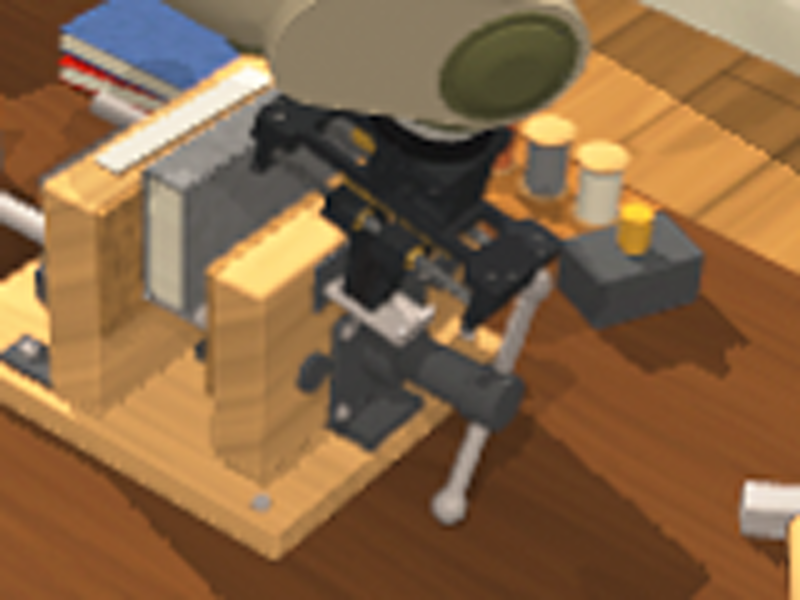

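Emit:
step_arm(
  steps=[
    [0,0,-0.2,0,0,0],
    [-0.01,0.2,-0.22,0,0,0],
    [-0.02,0.4,-0.22,0,0,0],
    [-0.04,0.7,-0.22,0,0,0],
    [-0.06,1.0,-0.22,0,0,0],
    [-0.08,1.3,-0.22,0,0,0],
    [-0.08,1.3,-0.22,0,0,0],
  ],
)

```text
clock: 5.05
position: [0.5215, -0.0764, 0.1692]
eef_rot: [2.895, 0.001, -3.081]
ft_force: [-3.7, -1.0, 13.5]
width: 0.009
```

Run:
```python
from h import *
st()
for n,(a,b,c,d) in (("side",(125,245,270,430)),):
    f=ctrl.grab_frame(n);cv2.imwrite(f"pics/{n}4.png",cv2.resize(f[a:b,c:d],None,fx=5,fy=5,interpolation=2))
```

```text
t 5.05 v [-46.098  -80.3424 169.1876] Fv [-3.7496 -0.7254 13.4859] w 0.009407788341445351
```

View pics/side4.png

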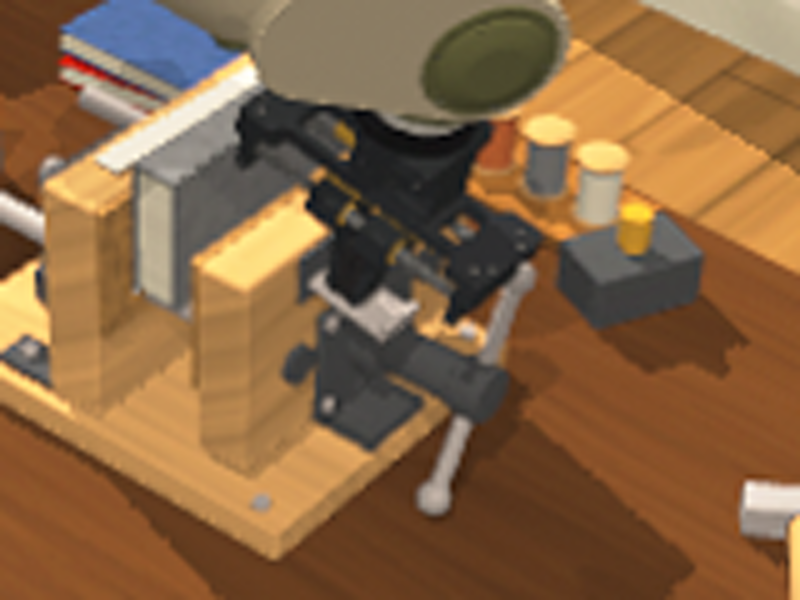

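Emit:
step_arm(
  steps=[
    [-0.02,0.3,0,0,0,0],
    [-0.04,0.6,0,0,0,0],
    [-0.06,0.9,0,0,0,0],
    [-0.07,1.2,0,0,0,0],
    [-0.09,1.5,0,0,0,0],
    [-0.11,1.8,0,0,0,0],
    [-0.12,2.0,0,0,0,0],
  ],
)

```text
clock: 5.98
position: [0.5203, -0.0571, 0.1691]
eef_rot: [2.897, 0.001, -3.081]
ft_force: [-5.1, -5.7, 13.0]
width: 0.002
```

Run:
```python
from h import *
st()
for n,(a,b,c,d) in (("side",(125,245,270,430)),):
    f=ctrl.grab_frame(n);cv2.imwrite(f"pics/{n}5.png",cv2.resize(f[a:b,c:d],None,fx=5,fy=5,interpolation=2))
```

```text
t 5.975 v [-46.1211 -61.0003 169.0914] Fv [-5.4446 -5.3575 12.9583] w 0.0020972028753636265
```

View pics/side5.png

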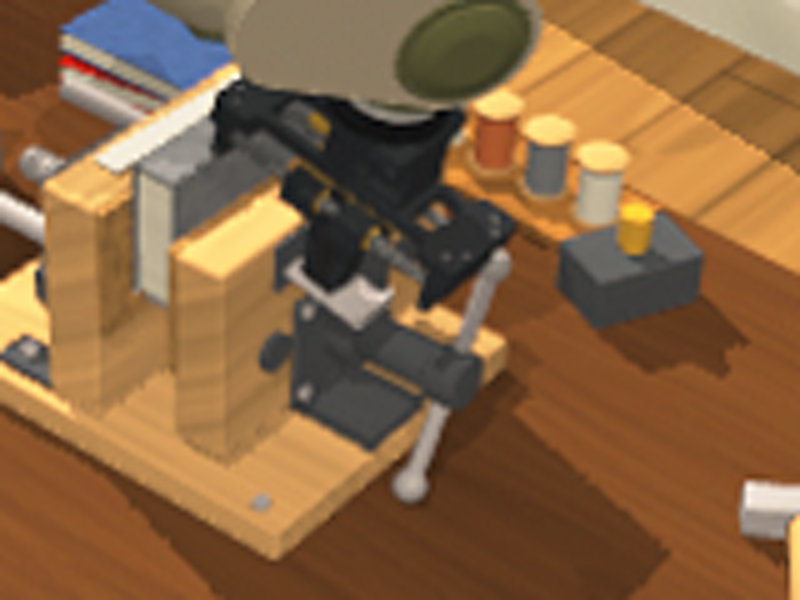

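Run:
```python
from h import *
for p in [(683,283),(647,262)]: print(w2v(onz("side",*sz(*p),.167)))
for p in [(600,507),(410+150,485)]: print(w2v(onz("side",*sz(*p),.0287)))
```

```text
[ 0.0405 -0.1618  0.167 ]
[ 0.0435 -0.1321  0.167 ]
[-0.0338 -0.1634  0.0287]
[-0.0338 -0.1311  0.0287]
```

Emit:
step_arm(
  steps=[
    [-0.01,0.2,0,0,0,0],
    [-0.02,0.4,0,0,0,0],
    [-0.04,0.6,0,0,0,0],
    [-0.05,0.8,0,0,0,0],
    [-0.06,1.0,0,0,0,0],
    [-0.06,1.0,0,0,0,0],
  ],
)

```text
clock: 6.78
position: [0.5196, -0.0467, 0.1691]
eef_rot: [2.896, 0.001, -3.081]
ft_force: [-3.2, -3.5, 12.1]
width: 0.007
```

Run:
```python
from h import *
st()
```

```text
t 6.775 v [-46.1844 -50.6199 169.0585] Fv [-3.3854 -3.2658 12.0546] w 0.0066442813137634
```

Emit:
step_arm(
  steps=[
    [0,0.1,0,0,0,0],
    [-0.01,0.2,0,0,0,0],
    [-0.02,0.3,0,0,0,0],
    [-0.02,0.3,0,0,0,0],
  ],
)

```text
clock: 7.28
position: [0.5194, -0.0439, 0.169]
eef_rot: [2.896, 0.001, -3.081]
ft_force: [-2.6, -5.7, 12.9]
width: 0.005
```

Run:
```python
from h import *
st()
```

```text
t 7.275 v [-46.1954 -47.8158 169.0374] Fv [-2.9837 -5.5682 12.873 ] w 0.0054819074159823625
```

Emit:
step_arm(
  steps=[
    [0,0.05,0,0,0,0],
    [-0.01,0.1,0,0,0,0],
    [-0.01,0.1,0,0,0,0],
  ],
)

```text
clock: 7.65
position: [0.5194, -0.043, 0.1691]
eef_rot: [2.896, 0.001, -3.081]
ft_force: [-3.8, -5.5, 13.1]
width: 0.004
```

Run:
```python
from h import *
st()
for n,(a,b,c,d) in (("side",(125,245,250,410)),):
    f=ctrl.grab_frame(n);cv2.imwrite(f"pics/{n}6.png",cv2.resize(f[a:b,c:d],None,fx=5,fy=5,interpolation=2))
```

```text
t 7.65 v [-46.1871 -46.921  169.0547] Fv [-4.1338 -5.2839 13.1444] w 0.004491991745016917
```

View pics/side6.png

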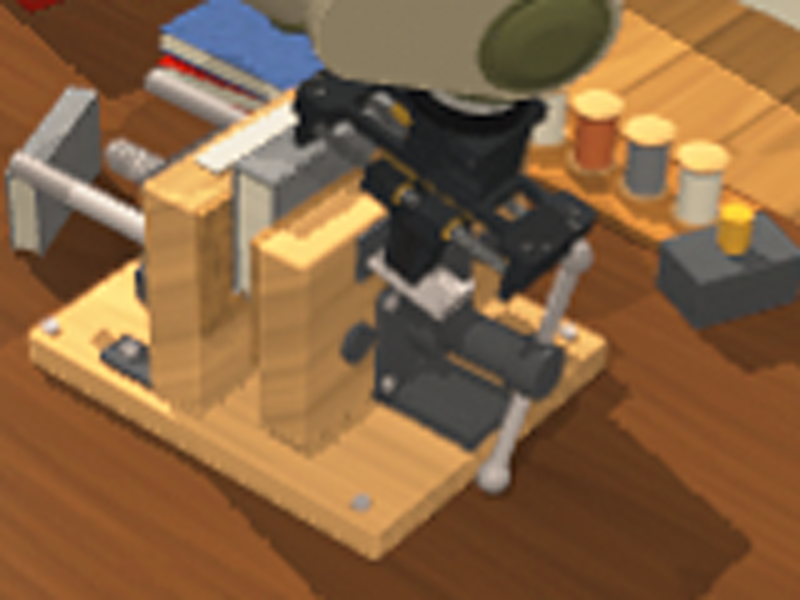

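Emit:
step_arm(
  steps=[
    [0,0.05,0,0,0,0],
    [0,0.1,0,0,0,0],
    [0,0.1,0,0,0,0],
  ],
)

```text
clock: 8.07
position: [0.5193, -0.042, 0.169]
eef_rot: [2.896, 0.001, -3.081]
ft_force: [-3.0, -5.4, 13.0]
width: 0.002
```

Run:
```python
from h import *
st()
```

```text
t 8.075 v [-46.1745 -45.8936 169.0225] Fv [-3.3341 -5.2178 12.9931] w 0.002088928384368826
```

Emit:
step_arm(
  steps=[
    [0,0.05,0,0,0,0],
    [0,0.05,0,0,0,0],
  ],
)

```text
clock: 8.32
position: [0.5193, -0.0415, 0.169]
eef_rot: [2.896, 0.001, -3.081]
ft_force: [-2.6, -4.7, 13.4]
width: 0.005
```

Run:
```python
from h import *
st()
```

```text
t 8.325 v [-46.1915 -45.4074 169.0396] Fv [-2.8636 -4.5828 13.4344] w 0.004762968388887153
```

Emit:
step_arm(
  steps=[
    [0,0.05,0,0,0,0],
    [0,0.05,0,0,0,0],
  ],
)

```text
clock: 8.57
position: [0.5192, -0.0411, 0.169]
eef_rot: [2.896, 0.001, -3.081]
ft_force: [-5.1, -5.2, 13.4]
width: 0.005
```

Emit:
step_arm(
  steps=[
    [0,0.05,0,0,0,0],
    [0,0.05,0,0,0,0],
  ],
)

```text
clock: 8.82
position: [0.5192, -0.0405, 0.169]
eef_rot: [2.896, 0.0, -3.081]
ft_force: [-4.8, -5.1, 13.0]
width: 0.005
```

Emit:
step_arm(
  steps=[
    [0,0.05,0,0,0,0],
    [0,0.05,0,0,0,0],
  ],
)

```text
clock: 9.07
position: [0.5192, -0.04, 0.169]
eef_rot: [2.896, 0.0, -3.081]
ft_force: [-4.5, -4.1, 12.5]
width: 0.004
```

Run:
```python
from h import *
st()
for n,(a,b,c,d) in (("side",(125,245,250,410)),):
    f=ctrl.grab_frame(n);cv2.imwrite(f"pics/{n}7.png",cv2.resize(f[a:b,c:d],None,fx=5,fy=5,interpolation=2))
```

```text
t 9.075 v [-46.1758 -43.8834 168.9965] Fv [-4.741  -3.8529 12.5072] w 0.00433574442517065
```

View pics/side7.png

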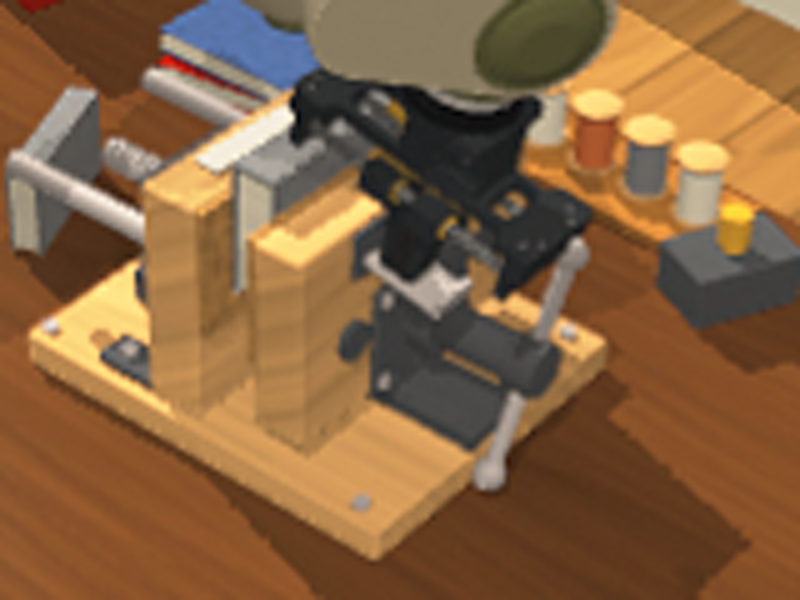

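Emit:
step_arm(
  steps=[
    [-0.01,0.05,0,0,0,0],
    [-0.01,0.1,0,0,0,0],
    [-0.01,0.1,0,0,0,0],
  ],
)

```text
clock: 9.5
position: [0.5191, -0.0392, 0.169]
eef_rot: [2.897, 0.0, -3.081]
ft_force: [-4.5, -4.8, 12.9]
width: 0.005
```

Run:
```python
from h import *
st()
for p in [(683,283),(623,253)]: print(w2v(onz("side",*sz(*p),.167)))
for p in [(600,507),(540,472)]: print(w2v(onz("side",*sz(*p),.0287)))
```

```text
t 9.5 v [-46.1803 -43.0748 168.984 ] Fv [-4.8153 -4.4867 12.8556] w 0.005165339732674109
[ 0.0405 -0.1618  0.167 ]
[ 0.0412 -0.115   0.167 ]
[-0.0338 -0.1634  0.0287]
[-0.0322 -0.1136  0.0287]
```

Emit:
step_arm(
  steps=[
    [0,0.05,0,0,0,0],
    [0,0.05,0,0,0,0],
  ],
)

```text
clock: 9.75
position: [0.5191, -0.0392, 0.1689]
eef_rot: [2.898, 0.0, -3.081]
ft_force: [-5.1, -8.1, 13.1]
width: 0.007
```

Emit:
step_arm(
  steps=[
    [0,0.05,0,0,0,0],
    [0,0.05,0,0,0,0],
  ],
)

```text
clock: 10.0
position: [0.5192, -0.0391, 0.1689]
eef_rot: [2.899, 0.0, -3.082]
ft_force: [-5.3, -10.8, 12.7]
width: 0.004
```

Emit:
step_arm(
  steps=[
    [0,0.05,0,0,0,0],
    [0,0.05,0,0,0,0],
  ],
)

```text
clock: 10.25
position: [0.5192, -0.0389, 0.1689]
eef_rot: [2.899, 0.0, -3.082]
ft_force: [-5.4, -12.1, 12.5]
width: 0.001
```

Run:
```python
from h import *
st()
for n,(a,b,c,d) in (("side",(125,245,250,410)),("top",(90,230,200,390))):
    f=ctrl.grab_frame(n);cv2.imwrite(f"pics/{n}8.png",cv2.resize(f[a:b,c:d],None,fx=4,fy=4,interpolation=2))
```

```text
t 10.25 v [-46.0674 -42.8083 168.9122] Fv [ -6.1757 -11.7353  12.5096] w 0.001371122210494971
```

View pics/top8.png

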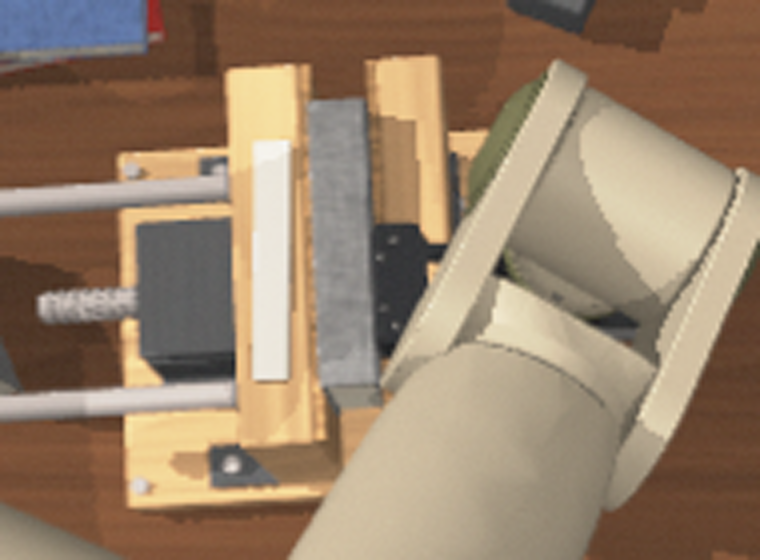

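Emit:
step_arm(
  steps=[
    [0,0,0.4,0,0,0],
    [0,0,0.8,0,0,0],
    [0,0,1.2,0,0,0],
    [0,0,1.6,0,0,0],
    [0,0,1.6,0,0,0],
  ],
)

```text
clock: 10.98
position: [0.5189, -0.0365, 0.1837]
eef_rot: [2.894, -0.001, -3.081]
ft_force: [-0.2, -1.5, 1.7]
width: 0.004
```

Run:
```python
from h import *
st()
```

```text
t 10.975 v [-46.2275 -40.3782 183.7407] Fv [-0.2798 -1.4818  1.6886] w 0.00420722441108184
```

Emit:
step_arm(
  steps=[
    [0,-0.3,0,0,0,0],
    [0,-0.3,2,0,0,0],
    [0,-0.3,6,0,0,0],
    [0,-0.3,9,0,0,0],
  ],
)

```text
clock: 11.48
position: [0.5189, -0.0397, 0.2748]
eef_rot: [2.894, -0.001, -3.081]
ft_force: [0.3, -0.5, -0.4]
width: 0.005
```

Run:
```python
from h import *
st()
print(delta((-.03,-.113,.26),np.pi/2+YAW,.25))
for n,(a,b,c,d) in (("side",(125,245,250,410)),):
    f=ctrl.grab_frame(n);cv2.imwrite(f"pics/{n}9.png",cv2.resize(f[a:b,c:d],None,fx=5,fy=5,interpolation=2))
```

```text
t 11.475 v [-46.4449 -43.5502 274.7781] Fv [ 0.2402 -0.5254 -0.403 ] w 0.0050675196767262665
(array([ 2.0648, -6.8318, -1.4778]), array([-0.0223,  0.3851, -1.5221]))
```

View pics/side9.png

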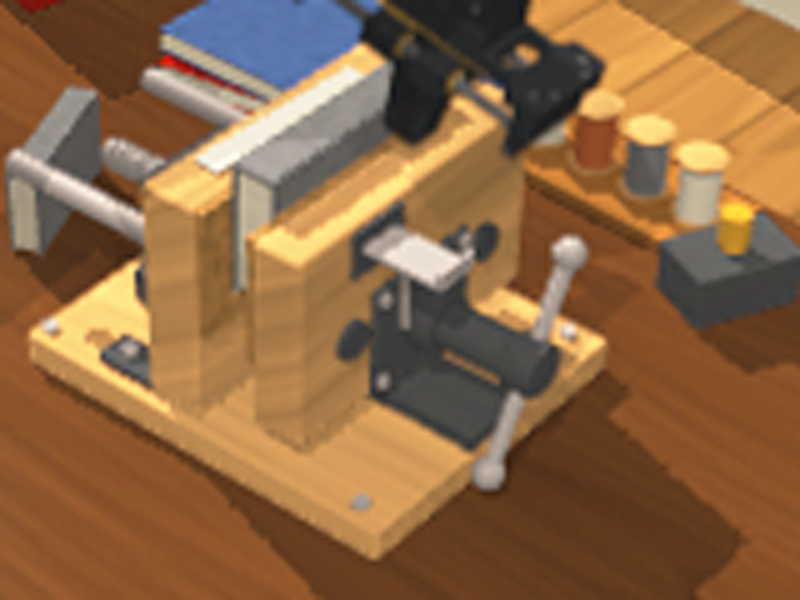

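Emit:
step_arm(
  steps=[
    [0.2,-1.5,2,-0.002,0.043,-0.169],
    [0.4,-3,3,-0.005,0.086,-0.338],
    [0.7,-4.5,3,-0.007,0.128,-0.507],
    [1,-6,3,-0.01,0.171,-0.676],
    [1.5,-6.83,3,-0.012,0.214,-0.846],
    [2.06,-6.83,2,-0.015,0.257,-1.015],
    [2.06,-6.83,1,-0.017,0.3,-1.184],
    [2.06,-6.83,0,-0.02,0.342,-1.353],
  ],
)

```text
clock: 12.52
position: [0.5394, -0.1079, 0.2725]
eef_rot: [3.101, -0.247, 1.806]
ft_force: [-0.0, -0.2, -0.1]
width: 0.005
```

Run:
```python
from h import *
st()
for p in [(619,250)]: print(w2v(onz("side",*sz(*p),.167)))
for p in [(539,473)]: print(w2v(onz("side",*sz(*p),.0287)))
print(delta((-.02,-.113,.22),np.pi/2+YAW,.25))
```

```text
t 12.525 v [ -30.0969 -112.911   272.5083] Fv [-0.0587 -0.2369 -0.095 ] w 0.00466325616548445
[ 0.0421 -0.1112  0.167 ]
[-0.0334 -0.1137  0.0287]
(array([ 1.0084,  0.0527, -5.2508]), array([-0.0027,  0.0398, -0.1637]))
```

Emit:
step_arm(
  steps=[
    [0.5,0.05,-3,-0.001,0.02,-0.08],
    [1,0.06,-6,-0.0027,0.0398,-0.1637],
    [1.5,0.1,-8,-0.0027,0.0398,-0.1637],
    [2.0,0.12,-10.2,-0.0027,0.0398,-0.1637],
    [2.0,0.12,-11.7,-0.0027,0.0398,-0.1637],
    [2.0,0.12,-11.7,-0.0027,0.0398,-0.1637],
  ],
)

```text
clock: 13.28
position: [0.559, -0.1066, 0.1558]
eef_rot: [3.141, -0.25, 1.637]
ft_force: [0.4, -0.5, 0.2]
width: 0.004
```

Run:
```python
from h import *
st()
print(delta((.003,-.113,.15),np.pi/2+YAW,.25))
for n,(a,b,c,d) in (("side",(125,245,250,410)),("top",(90,230,250,440))):
    f=ctrl.grab_frame(n);cv2.imwrite(f"pics/{n}10.png",cv2.resize(f[a:b,c:d],None,fx=4,fy=4,interpolation=2))
```

```text
t 13.275 v [ -10.4467 -112.7714  155.77  ] Fv [ 0.4033 -0.5433  0.2066] w 0.004289287689124811
(array([ 1.3436,  0.0592, -0.577 ]), array([-0.0001,  0.0005, -0.0055]))
```

View pics/side10.png

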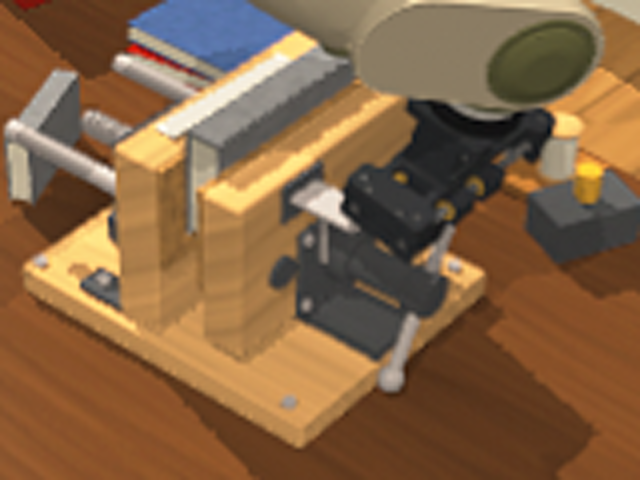

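View pics/top10.png

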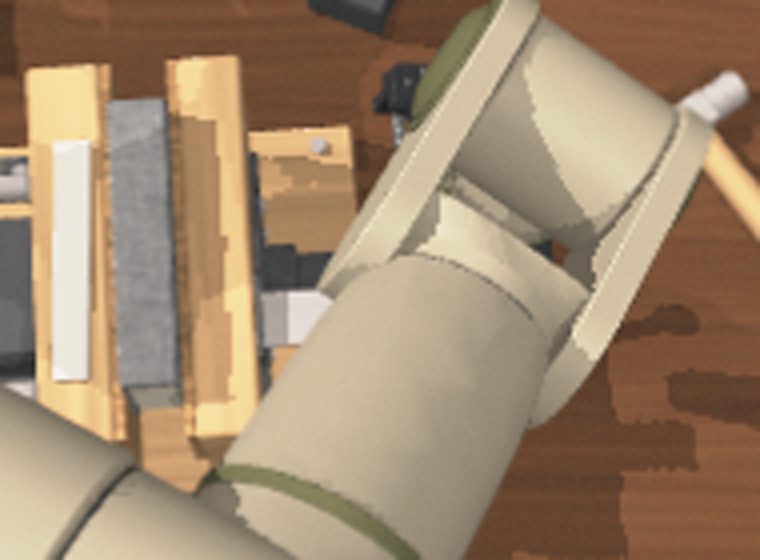

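Emit:
step_arm(
  steps=[
    [0.4,0.02,-0.3,0,0,0],
    [0.8,0.04,-0.6,0,0,0],
    [1.2,0.06,-0.6,0,0,0],
    [1.2,0.06,-0.6,0,0,0],
  ],
)

```text
clock: 13.88
position: [0.5719, -0.1062, 0.1508]
eef_rot: [3.139, -0.249, 1.638]
ft_force: [-0.4, -0.3, 0.0]
width: 0.009
```

Run:
```python
from h import *
st()
```

```text
t 13.875 v [   2.4244 -113.1504  150.8325] Fv [-0.4069 -0.2311  0.0351] w 0.009144819380450524
```

Emit:
step_arm(
  steps=[
    [0.17,0.01,-0.08,0,0,0],
    [0.34,0.02,-0.16,0,0,0],
    [0.51,0.03,-0.25,0,0,0],
    [0.51,0.03,-0.25,0,0,0],
  ],
)

```text
clock: 14.38
position: [0.5768, -0.1059, 0.1482]
eef_rot: [3.139, -0.249, 1.638]
ft_force: [0.4, 0.6, -1.4]
width: 0.006
```

Run:
```python
from h import *
st()
```

```text
t 14.375 v [   7.2882 -113.1194  148.228 ] Fv [ 0.4774  0.6023 -1.4287] w 0.006348583729109811
```

Emit:
step_arm(
  steps=[
    [0.2,0.01,-0.08,0,0,0],
    [0.4,0.02,-0.16,0,0,0],
    [0.4,0.02,-0.16,0,0,0],
  ],
)

```text
clock: 14.75
position: [0.5808, -0.1057, 0.1466]
eef_rot: [3.139, -0.249, 1.638]
ft_force: [-0.2, -0.4, -0.1]
width: 0.007
```

Run:
```python
from h import *
st()
```

```text
t 14.75 v [  11.3419 -113.205   146.635 ] Fv [-0.2072 -0.3799 -0.1414] w 0.007474253225619518
```

Emit:
step_arm(
  steps=[
    [0.2,0.01,-0.08,0,0,0],
    [0.4,0.02,-0.16,0,0,0],
    [0.4,0.02,-0.16,0,0,0],
  ],
)

```text
clock: 15.12
position: [0.5844, -0.1055, 0.1452]
eef_rot: [3.14, -0.249, 1.638]
ft_force: [-3.7, 0.6, 2.7]
width: 0.003
```

Run:
```python
from h import *
st()
for n,(a,b,c,d) in (("side",(125,245,270,430)),):
    f=ctrl.grab_frame(n);cv2.imwrite(f"pics/{n}11.png",cv2.resize(f[a:b,c:d],None,fx=5,fy=5,interpolation=2))
```

```text
t 15.125 v [  14.9146 -113.1987  145.1931] Fv [-3.639   0.794   2.7196] w 0.0029667635403847863
```

View pics/side11.png

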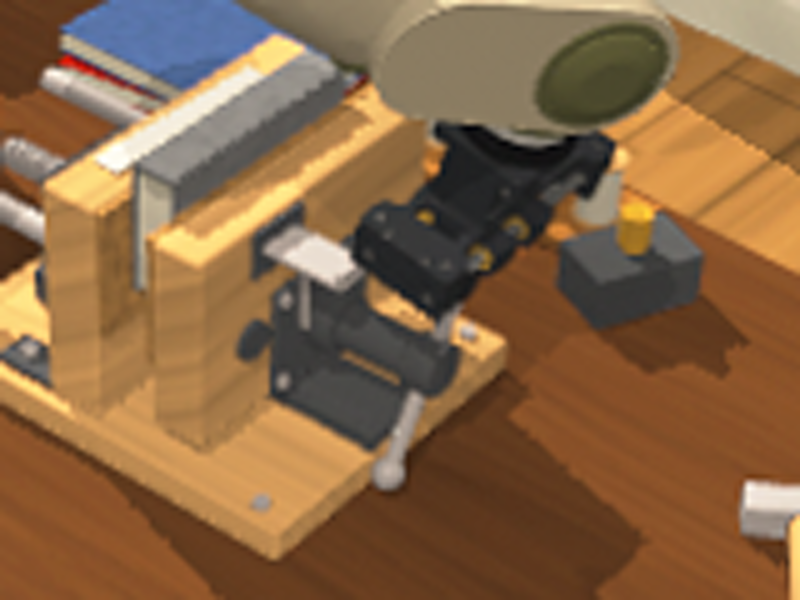

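Emit:
step_arm(
  steps=[
    [0.17,0.01,-0.09,0,0,0],
    [0.34,0.02,-0.19,0,0,0],
    [0.5,0.03,-0.28,0,0,0],
    [0.5,0.03,-0.28,0,0,0],
  ],
)

```text
clock: 15.68
position: [0.5894, -0.105, 0.1425]
eef_rot: [3.139, -0.249, 1.638]
ft_force: [-4.6, 2.0, 3.0]
width: 0.004
```

```bash
cat >> h.py <<'E'
def hs():
    s=ctrl.state();p=w2v(s["position"])*1000;F=Rv.inv().apply(s["ft_force"])
    c=np.array([p[0]+9,p[2]-95]);T=-(c[1]*F[0]-c[0]*F[2])/1000
    r=np.hypot(*c);print("c",c,"F",F,"T",T,"r",r,"bar angle",np.degrees(np.arctan2(c[1],c[0])-np.arcsin(6/r)),"t",s["clock"])
E
python3 - <<'E'
from h import *
hs()
E
```

```text
c [28.9536 47.5019] F [-4.4785  2.2719  2.953 ] T 0.298236301958802 r 55.63039052107795 bar angle 52.44496936802493 t 15.675
```

Emit:
step_arm(
  steps=[
    [0.16,0.01,-0.11,0,0,0],
    [0.32,0.02,-0.22,0,0,0],
    [0.48,0.03,-0.33,0,0,0],
    [0.48,0.03,-0.33,0,0,0],
  ],
)

```text
clock: 16.18
position: [0.5942, -0.1045, 0.1393]
eef_rot: [3.139, -0.249, 1.638]
ft_force: [-5.9, 1.0, 4.3]
width: 0.003
```

Run:
```python
from h import *
hs()
```

```text
c [33.7538 44.2854] F [-5.8392  1.3583  4.3465] T 0.4053014852600095 r 55.68226470662349 bar angle 46.499934084918365 t 16.175
```

Emit:
step_arm(
  steps=[
    [0.15,0.01,-0.12,0,0,0],
    [0.3,0.02,-0.24,0,0,0],
    [0.44,0.03,-0.37,0,0,0],
    [0.44,0.03,-0.37,0,0,0],
  ],
)

```text
clock: 16.68
position: [0.5986, -0.1041, 0.1357]
eef_rot: [3.139, -0.25, 1.638]
ft_force: [-4.9, 2.0, 4.9]
width: 0.007
```

Run:
```python
from h import *
hs()
for n,(a,b,c,d) in (("side",(125,245,270,430)),):
    f=ctrl.grab_frame(n);cv2.imwrite(f"pics/{n}12.png",cv2.resize(f[a:b,c:d],None,fx=5,fy=5,interpolation=2))
hs()
```

```text
c [38.1459 40.7274] F [-4.8161  2.3144  4.8608] T 0.38156887121940836 r 55.80167416500905 bar angle 40.701984022340696 t 16.675
c [38.1414 40.7284] F [-5.2077  2.1547  6.0987] T 0.4447138902902299 r 55.79937875381691 bar angle 40.705891546763674 t 16.725
```

View pics/side12.png

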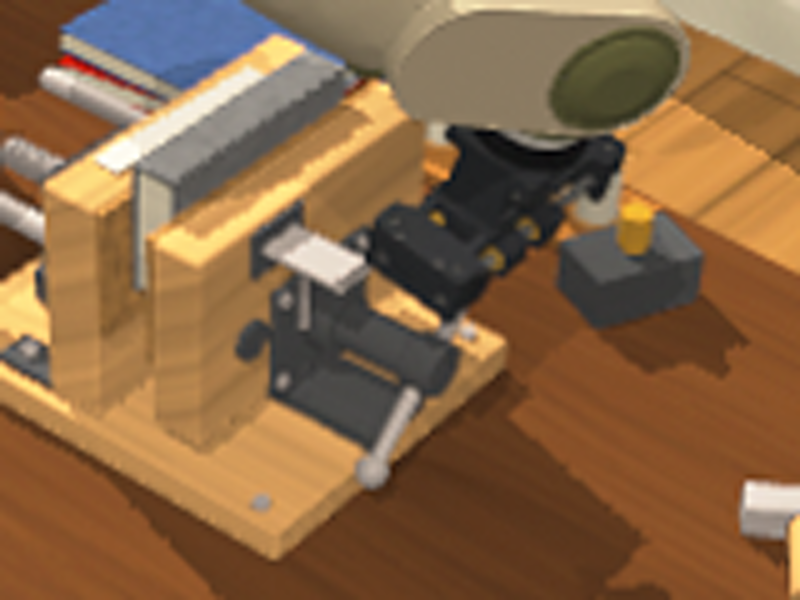

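Emit:
step_arm(
  steps=[
    [0.13,0.01,-0.13,0,0,0],
    [0.26,0.02,-0.27,0,0,0],
  ],
)

```text
clock: 16.98
position: [0.6011, -0.1039, 0.1332]
eef_rot: [3.139, -0.25, 1.638]
ft_force: [-6.6, 2.4, 6.9]
width: 0.003
```

Run:
```python
from h import *
hs()
```

```text
c [40.705  38.2439] F [-6.4089  2.8082  6.934 ] T 0.5273489009372225 r 55.8524446054801 bar angle 37.04756457042393 t 16.975
```

Emit:
step_arm(
  steps=[
    [0.06,0,-0.07,0,0,0],
    [0.13,0.01,-0.15,0,0,0],
  ],
)

```text
clock: 17.23
position: [0.6024, -0.1037, 0.1318]
eef_rot: [3.139, -0.25, 1.638]
ft_force: [-7.3, 1.8, 6.2]
width: 0.004
```

Run:
```python
from h import *
hs()
f=ctrl.grab_frame("side");cv2.imwrite("pics/side13.png",cv2.resize(f[125:245,270:430],None,fx=5,fy=5,interpolation=2));hs()
```

```text
c [42.0429 36.8432] F [-7.1682  2.2657  6.2476] T 0.5267666125699998 r 55.90193034453045 bar angle 35.06733498501312 t 17.225
c [42.1086 36.7695] F [-6.1422  2.7297  8.151 ] T 0.5690729985371921 r 55.90290284414795 bar angle 34.96627446354973 t 17.275
```

View pics/side13.png

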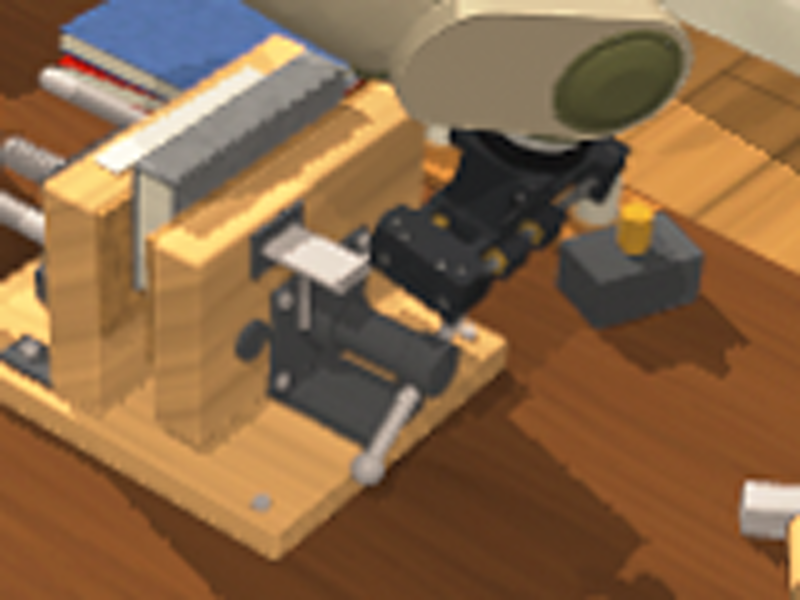

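Emit:
step_arm(
  steps=[
    [-0.3,-0.02,0.5,0,0,0],
    [-0.8,-0.1,1.5,0,0,0],
    [-1,-0.5,4,0,0,0],
    [-1,-2,8,0,0,0],
    [-1,-5,12,0,0,0],
    [-1,-9,14,0,0,0],
    [-1,-14,15,0,0,0],
    [-1,-18,15,0,0,0],
  ],
)

```text
clock: 18.27
position: [0.5926, -0.2863, 0.2827]
eef_rot: [3.136, -0.247, 1.638]
ft_force: [0.4, 0.3, -1.1]
width: 0.003
```

Run:
```python
from h import *
st()
f=ctrl.grab_frame("side");cv2.imwrite("pics/side14.png",cv2.resize(f[125:245,240:400],None,fx=5,fy=5,interpolation=2))
f=ctrl.grab_frame("top");cv2.imwrite("pics/top14.png",cv2.resize(f[90:230,200:390],None,fx=4,fy=4,interpolation=2))
```

```text
t 18.275 v [  12.067  -294.2234  282.6837] Fv [ 0.3741  0.3056 -1.0632] w 0.003414148979621824
```

View pics/side14.png

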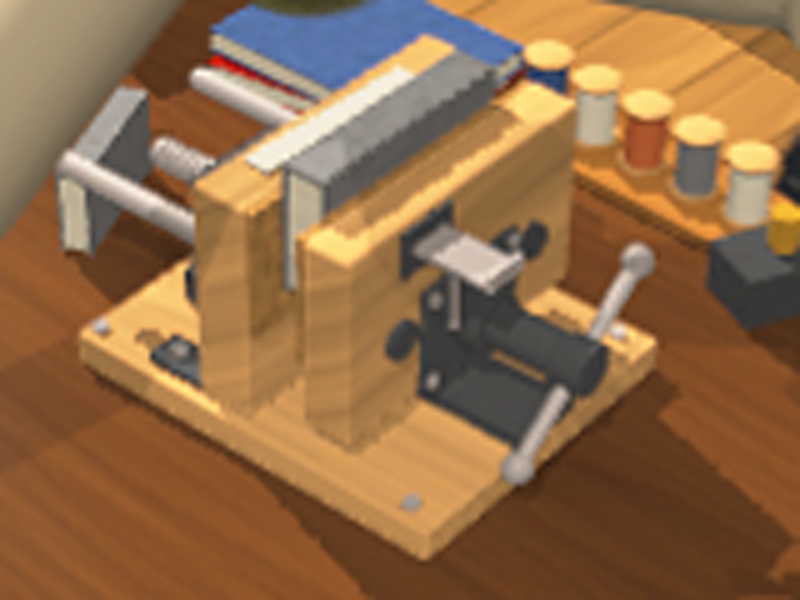

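View pics/top14.png

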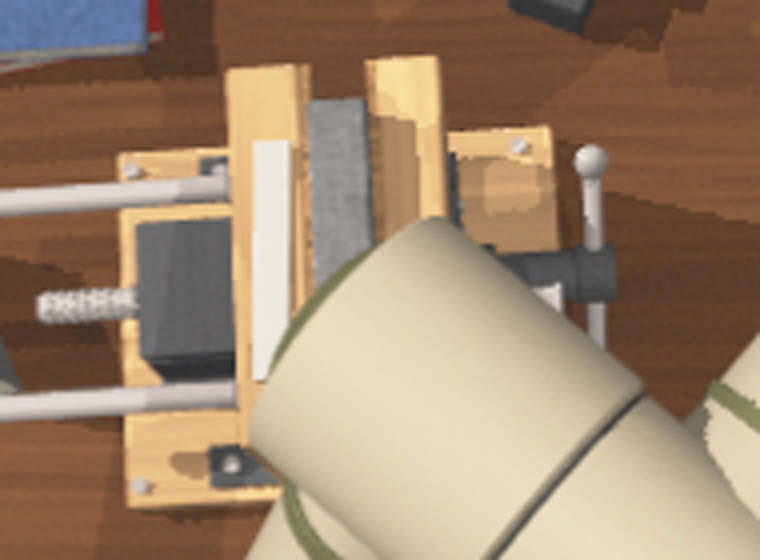

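Run:
```python
from h import *
def ony(p,y):
    o,d=ray("side",*sz(*p));o=w2v(o);d=Rv.inv().apply(d);return o+d*(y-o[1])/d[1]
for A,B,y in [((683,283),(600,507),-.162),((619,250),(539,473),-.1125),((637,260),(518,468),-.1115)]:
    a,b=ony(A,y),ony(B,y);d=a-b;print(a,b,np.hypot(d[0],d[2]),np.degrees(np.arctan2(d[2],d[0])))
print([w2v(onz("top",*tz(*p),.224)) for p in[(309,101),(362,98)]], two(tz(591,161),sz(637,260)))
```

```text
[ 0.0402 -0.162   0.1673] [-0.0316 -0.162   0.0263] 0.15819685879217388 63.01470387931196
[ 0.0401 -0.1125  0.1688] [-0.0316 -0.1125  0.0268] 0.1590608015026549 63.210610444373174
[ 0.0644 -0.1115  0.1464] [-0.0546 -0.1115  0.0463] 0.1554563074005493 40.095320311995025
[array([0.0854, 0.0605, 0.224 ]), array([0.0851, 0.0286, 0.224 ])] (array([ 0.6323, -0.1009,  0.1469]), np.float64(0.0014569309926858543))
```

Emit:
step_arm(
  steps=[
    [-2,-4,2,0,0,0],
    [-5,-8,3,0,0,0],
    [-9,-11,4,0,0,0],
    [-13,-13,4,0,0,0],
    [-17,-15,4,0,0,0],
    [-20,-16,4,0,0,0],
    [-20,-16,4,0,0,0],
  ],
)

```text
clock: 19.25
position: [0.3917, -0.4444, 0.3219]
eef_rot: [3.138, -0.248, 1.636]
ft_force: [0.7, 0.0, 0.2]
width: 0.003
```

Run:
```python
from h import *
st()
f=ctrl.grab_frame("top");cv2.imwrite("pics/top15.png",f);cv2.imwrite("pics/top15z.png",cv2.resize(f[90:230,200:390],None,fx=4,fy=4,interpolation=2))
```

```text
t 19.25 v [-198.0847 -439.695   321.9382] Fv [ 0.7124 -0.038   0.2036] w 0.0027988179261500754
```

View pics/top15.png

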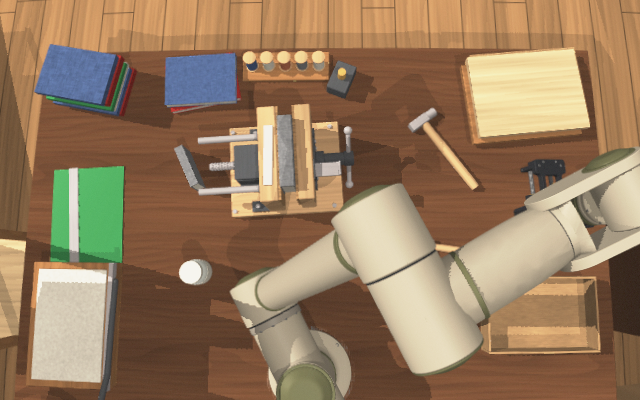

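View pics/top15z.png

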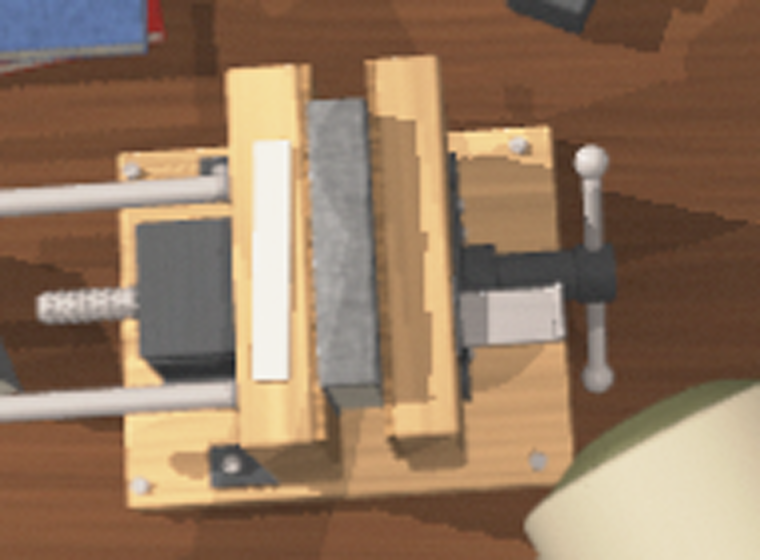

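Run:
```python
from h import *
print(ctrl.sign_off())
```

```text
the job is handed in; nothing more can be done
None
```

The book is clamped in the vise and the job is handed in after about 19 s of the 58 s allowed; signing off gives no verdict.

- **Closing the jaw:** I pressed the lever to roughly 0.2–0.23 rad, estimated from fingertip travel and force. I slid the jaw about 50 mm up to the book and pushed lightly. The wrist read about 12 N, of which roughly 8 N bore on the book. Then I let the lever spring back up.
- **Tightening:** I pushed the tommy bar down from above with the closed fingers, from about 62° to about 40° above level in the side pictures. That is roughly 0.40 rad of turning.

**Last checks**
- The pictures show the lever up, and the book upright and parallel to both jaws. The folder, jar and hammer look unmoved, and the brush is partly hidden by the arm. The robot stands clear.
- The clamping force was not measured directly, and the two estimates differ slightly. The angle turned gives about 65–70 N. The noisy torque readings at the end (0.53–0.57 N m) suggest 75–90 N. Both are inside the 40–100 N band.
- As the jaw closed, the guide rods and screw came out behind the rear jaw, close to the small look-alike grey book on the table. It looks unmoved by eye; I did not measure it.

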